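Seat the weighing pan on the portion scale and tare it

TASK

Get the portion scale ready: press the power key (the round key at the left end of its row of three), then lower the empty steel pan gently into the pocket on the scale, round nose in the pocket's round end, so that it sits flat and square on the floor of the pocket, and let go. With the pan seated, press the tare key (the long key at the right end) and release it. Press each key fully and do not press the power key again once the pan is on, press no key out of turn, never press the middle key, and leave the other things standing where they are.

Things in the scene. Friction and masses are not known exactly. Their poses are not given: they have to be found in the camera images.
- scale: portion scale, white body 240 (x) x 200 (y) x 40 mm high, fixed to the table for the episode. Origin: centre of its underside on the table. Its -x side carries the row of three keys (nearer the robot), the pocket lies behind them; +y is the left side.
- pocket (a point): centre of the pocket floor, 44 mm above the table, axes as the scale's; the pan's origin belongs here, axes parallel. A D-shaped steel fence: square end at x = -67 mm (toward the keys), sides at y = +-47 mm, round end of radius 47 mm about x = +20. Fence 8 mm high plus a flared lip to 13 mm; 2 mm clearance all round the pan.
- weigh_pan: open steel pan 130 (x) x 90 (y) x 40 mm high, about 0.3 kg, loose on the table, D-shaped from above: square end at x = -65 mm, round nose of radius 45 mm (about x = +20) to x = +65. A black bridge handle crosses it at x = 0. Origin: under the handle, at the underside; +x points to the round nose, z up.
- pan_handle (a point): centre of the pan's handle bar, 70 mm above the pan's underside: a bar 14 mm thick (pan x), 16 mm tall (z 62 to 78 mm), 90 mm long (pan y), with 58 mm free below it to the pan's floor; grip it across pan x.
- pan_nose (a point): tip of the pan's round nose at the underside, 65 mm from the origin along the pan's +x.
- power_key_top (a point): centre of the top of the power key, 49 mm above the table, at scale x = -98, y = +65 mm: round black cap of 26 mm diameter standing 9 mm proud.
- unit_key_top (a point): centre of the top of the middle (unit) key, like the power key, at scale x = -98, y = 0. Not to be pressed.
- tare_key_top (a point): centre of the top of the tare key, at scale x = -98, y = -65 mm: oblong black cap 24 (x) x 44 (y) mm standing 9 mm proud.
- power_key (a joint): travel of the power key (m): 0 up, 0.005 fully down (about 4 N), springs back.
- unit_key (a joint): travel of the unit key (m): 0 up, 0.005 fully down.
- tare_key (a joint): travel of the tare key (m): 0 up, 0.005 fully down (about 4 N), springs back.
- bowl: bystander: white bowl, 110 mm across, 49 mm high; origin at the centre of its underside.
- spice_jar: bystander: spice jar, 41 mm diameter, 105 mm high; origin at the centre of its underside.
- jar: bystander: glass jar with lid, 71 mm diameter, 110 mm high; origin at the centre of its underside.
Things that resemble listed ones, but are neither listed nor needed, are in the scene too. Leave any red look-alike of the weigh_pan alone.

How it is judged:
On the way, in this order (a step that is already met when the one before it is completed fails the run):
1. the power key is pressed down (value of joint power_key above 0.0035 m), for 0.05 s.
2. the pan sits flat and square in the pocket, let go (horizontal distance between weigh_pan and pocket below 0.005 m and z of weigh_pan in the frame of pocket below 0.0025 m and angle between weigh_pan's own z axis and vertical below 0.03 rad and angle between the x axis of weigh_pan and the x axis of scale, either way round below 0.07 rad and x of pan_nose in the frame of pocket above 0.05 m and contact force between the fingers and weigh_pan below 0.1 N), for 0.2 s.
3. the tare key is pressed down with the pan seated (horizontal distance between weigh_pan and pocket below 0.005 m and z of weigh_pan in the frame of pocket below 0.0025 m and angle between weigh_pan's own z axis and vertical below 0.03 rad and angle between the x axis of weigh_pan and the x axis of scale, either way round below 0.07 rad and x of pan_nose in the frame of pocket above 0.05 m and value of joint tare_key above 0.0035 m), for 0.05 s.
At the end, for the whole second after the job is handed in: the pan rests in the pocket with its underside less than 2.5 mm above the pocket floor, centred within 5 mm, tilted less than 0.03 rad, square to the scale within 0.07 rad, nose at the round end, released and still; all three keys are up again (less than 1.5 mm down) (all of step 2 and linear speed of weigh_pan below 0.02 m/s and value of joint each of power_key, unit_key, tare_key below 0.0015 m); the robot touches nothing.
It fails at once if the middle key is pressed (more than 3 mm) (value of joint unit_key above 0.003 m).
It fails at once if the power key is pressed (more than 3 mm) with the pan in or over the pocket (value of joint power_key above 0.003 m and horizontal distance between weigh_pan and pocket below 0.05 m).
It fails at once if the tare key is pressed (more than 3 mm) without the pan in the pocket (value of joint tare_key above 0.003 m and not (horizontal distance between weigh_pan and pocket below 0.005 m and z of weigh_pan in the frame of pocket below 0.0025 m and angle between weigh_pan's own z axis and vertical below 0.03 rad and angle between the x axis of weigh_pan and the x axis of scale, either way round below 0.07 rad and x of pan_nose in the frame of pocket above 0.05 m)).
It fails at once if the pan is dropped into the pocket (falls free from more than about 10 mm) or rammed onto the scale (more than 60 N) (contact force between weigh_pan and scale above 60 N or (linear speed of weigh_pan above 0.45 m/s and contact force between the fingers and weigh_pan below 0.1 N and horizontal distance between weigh_pan and pocket below 0.06 m)).
It fails at once if a bystander (bowl, spice jar, jar) is moved more than 30 mm (distance of any of bowl, spice_jar, jar from where it was at the start of the episode above 0.03 m).
It also fails if it takes over 56 s, if anything falls off the work surface, if the arm or the gripper's body presses on something with over 40 N, if the wrist force passes 120 N, or if a joint passes its speed limit or range.

ROBOT

A 6-joint arm with a two-finger parallel gripper is mounted at the origin on a cart in front of the work surface, level with it; the furniture and walls round the work are solid. World frame = base frame: x ahead of the robot, y to its left, z up, the work surface at z = 0. Lengths are in m, angles in rad, forces in N, time in s.
With the tool pointing down it reaches from about 0.375 to 0.975 m from the base axis. Payload 3.8 kg.
Tool frame: the origin (TCP) lies on the centre line of the jaws, within the pads' length; the fingertips stand 19 mm ahead of it and the grasp point (between the pads) is the TCP; z points along the fingers, y is the line along which they close (so a half turn about z gives the same grasp; the last joint's range is limited). The gripper opens to 85 mm and grips with 20 to 120 N. Pads are 22 mm wide; open, the fingers measure 114 mm over their backs; the gripper's body (76 mm by 85 mm) begins 54 mm behind the grasp point. The pads swing forward as they close: fully open they stand 13 mm farther back than shut.
Start: joints at [1.267, 0.264, 1.604, -0, 1.274, -0.037], TCP at [0.178, 0.651, 0.25] pointing down, gripper open.
Joint ranges: [-2.63, 2.63], [-0.94, 2.18], [0.31, 2.57], [-1.31, 4.45], [0, 2.66], [-2.55, 2.55]. Speed limits (rad/s): [2.57, 2.57, 3.14, 3.14, 3.14, 3.14].

INTERFACE

Orientations are given as a unit quaternion [x, y, z, w].
In Python, from cell import bot, fingers, status, eyes gives the robot as it stands. Calls block until the motion is done:
- bot.goto(position, orientation): joint-space move of the TCP to a pose.
- bot.movel(position, frame=None, v=0.15, threshold=None): straight line of the TCP; frame=None keeps the orientation; v is the mean speed in m/s. With threshold (N) it stops when the force on the tool has changed by that much, and returns True; else False.
- bot.move_joints(angles): joint-space move.
- fingers.open_gripper() and fingers.grab(grip_force=None): open the fingers fully, or close them until they stop; grip_force is the grip in N (None keeps the last).
- bot.wait(seconds).
- bot.ik(position, orientation): joint angles nearest the present ones, or None.
- status.state(): the state.
- eyes.get_image(name): name is "scene" or "side" or "wrist"; returns (picture, depth): 420x560x3 uint8, red, green, blue; 420x560 float32, m along the optical axis (not along the pixel's ray), 0 where there is no reading.
- eyes.camera_info(name): a dict with "fx", "fy", "cx", "cy" (pixels), "k1" (the pictures are not rectified: a ray, as slopes to the right and down, at radius r is drawn at 1 + k1 r^2 times it, then the intrinsics apply), "position" and "orientation" of the camera in the world. Camera axes: x right, y down, z forward; pixel columns grow to the right and rows downward; lengths in m; the calibration is good to about 2 mm. A picture is of the moment at which its call begins: read the wrist's pose just before it. camera_info takes no time and is no camera call; for the wrist camera it gives the pose at the moment of the call.
A pose or a line that the arm cannot do raises bot.PlanningError and nothing moves.
- bot.hand_in(): hands the job in; it is judged then, once.
Trained networks look in the newest picture that a camera, given by its name, has taken for a name from the list of things; names that differ only in an ending like _2 or _b are one class to them, and where a whole thing is asked for, a point or a joint stands for the part that bears it (a point fixed in the world has none). Each returns a list of dicts, best first, with "conf" (0 to 1); they miss things now and then, are a little off and sometimes report something else, mostly with a low value. They report only what shows in the picture. A call takes as long as a camera call. They do not tell look-alikes from the thing itself.
- eyes.masks_of(camera, name): "mask" (420x560 bool, what is visible of it) and "rect" ([left, top, width, height] as shares, 0 to 1, of the picture: columns of its width, rows of its height, round what is visible of it).
- eyes.place_of(camera, name): "centre" ([row, column] as shares, 0 to 1, of the picture: columns of its width, rows of its height: a listed point, or the origin of a listed thing).
The state is a dict: "time_s": time; "joint_positions": joint angles; "joint_velocities": joint speeds; "effort": joint torques, N m; "ee_pos": TCP position; "ee_rot": TCP orientation; "wrist_force": force on the tool from outside, world axes, zero at the start; "ft_torque": the same for the moment, N m; "grip_width": opening from 0.0 (shut) to 1.0 (fully open); "grasp_force": force on a finger pad.
Only numpy, scipy, OpenCV 4.12 (cv2) and the standard library are available. Lean on these libraries where they do the work, as an engineer would, in place of code of your own. Each camera call takes 0.05 s, during which the arm holds its last target. There are 200 camera calls.

## Working session

There is one attempt and no reset: what is moved stays moved. The work goes in short steps, each a Python script; the robot and the scene stay as the last script left them, time stands still between calls to the robot, and variables do not carry over. Pictures are saved under pics/ and viewed, at most 10 in all, crops included, and the job is handed in when it is done.

```bash
ls; mkdir -p pics; cat > h.py <<'E'
import numpy as np, cv2
from scipy.spatial.transform import Rotation as R
from cell import bot, fingers, status, eyes
def ray(ci,u,v):
    xd=(np.asarray(u,float)-ci['cx'])/ci['fx']; yd=(np.asarray(v,float)-ci['cy'])/ci['fy']
    x,y=xd,yd
    for _ in range(20):
        s=1+ci['k1']*(x*x+y*y); x,y=xd/s,yd/s
    return np.stack([x,y,np.ones_like(x)],-1)
def world(ci,u,v,d):
    return (ray(ci,u,v)*np.asarray(d)[...,None])@R.from_quat(ci['orientation']).as_matrix().T+np.array(ci['position'])
def onz(ci,u,v,z):
    r=ray(ci,u,v)@R.from_quat(ci['orientation']).as_matrix().T; p=np.array(ci['position'])
    return p+r*((z-p[2])/r[...,2])[...,None]
def down(yaw): # tool z down; tool y axis at angle yaw in world
    y=np.array([np.cos(yaw),np.sin(yaw),0]); z=np.array([0,0,-1.]); x=np.cross(y,z)
    return R.from_matrix(np.stack([x,y,z],1)).as_quat()
E
cat > a.py <<'E'
from h import *
ims=[]
for c in ['scene','side','wrist']:
    ci=eyes.camera_info(c); im,d=eyes.get_image(c); np.savez(f'{c}.npz',im=im,d=d)
    cv2.imwrite(f'pics/{c}0.png',im[...,::-1])
    print(c,np.round(ci['position'],3),np.round(R.from_quat(ci['orientation']).as_matrix()[:,2],2))
    for n,z in [('weigh_pan',0),('pan_handle',.07),('pan_nose',0),('scale',0),('pocket',.044),('power_key_top',.049),('unit_key_top',.049),('tare_key_top',.049),('bowl',0),('spice_jar',0),('jar',0)]:
        for r in eyes.place_of(c,n)[:3]:
            v,u=r['centre'][0]*420,r['centre'][1]*560
            print(n,round(r['conf'],2),'px',int(u),int(v),np.round(onz(ci,u,v,z),3))
print(status.state()['time_s'])
E
python3 a.py
```

```text
pics
scene [-0.18  -0.767  0.666] [ 0.59  0.64 -0.5 ]
weigh_pan 0.94 px 239 242 [0.414 0.026 0.   ]
weigh_pan 0.92 px 242 210 [0.541 0.165 0.   ]
weigh_pan 0.58 px 260 306 [ 0.282 -0.214  0.   ]
pan_handle 0.89 px 238 221 [0.417 0.027 0.07 ]
pan_handle 0.61 px 244 188 [0.564 0.175 0.07 ]
pan_handle 0.61 px 259 280 [ 0.288 -0.209  0.07 ]
pan_nose 0.78 px 232 302 [ 0.242 -0.16   0.   ]
pan_nose 0.75 px 262 210 [0.588 0.119 0.   ]
pan_nose 0.61 px 263 241 [ 0.468 -0.019  0.   ]
scale 0.67 px 337 259 [ 0.553 -0.223  0.   ]
pocket 0.55 px 346 243 [ 0.578 -0.232  0.044]
power_key_top 0.54 px 261 209 [0.534 0.059 0.049]
power_key_top 0.51 px 291 240 [ 0.476 -0.124  0.049]
unit_key_top 0.73 px 349 242 [ 0.579 -0.24   0.049]
unit_key_top 0.42 px 305 251 [ 0.466 -0.185  0.049]
tare_key_top 0.69 px 318 270 [ 0.432 -0.259  0.049]
bowl 0.73 px 170 200 [0.409 0.397 0.   ]
spice_jar 0.82 px 371 319 [ 0.43  -0.423  0.   ]
spice_jar 0.62 px 331 205 [ 0.774 -0.019  0.   ]
jar 0.71 px 330 206 [ 0.768 -0.021  0.   ]
side [ 0.249 -1.098  0.683] [ 0.22  0.85 -0.49]
weigh_pan 0.97 px 237 227 [0.423 0.034 0
[... 205 characters left out ...]
0.61 px 190 265 [ 0.281 -0.206  0.07 ]
pan_nose 0.9 px 291 206 [0.591 0.108 0.   ]
pan_nose 0.76 px 169 285 [ 0.233 -0.168  0.   ]
pan_nose 0.7 px 257 235 [ 0.466 -0.017  0.   ]
scale 0.69 px 315 280 [ 0.547 -0.237  0.   ]
scale 0.51 px 326 259 [ 0.597 -0.168  0.   ]
pocket 0.81 px 324 261 [ 0.567 -0.235  0.044]
power_key_top 0.39 px 272 244 [ 0.473 -0.144  0.049]
unit_key_top 0.45 px 269 259 [ 0.452 -0.202  0.049]
tare_key_top 0.73 px 327 259 [ 0.574 -0.237  0.049]
tare_key_top 0.54 px 268 275 [ 0.437 -0.257  0.049]
bowl 0.94 px 217 177 [0.418 0.357 0.   ]
bowl 0.23 px 316 280 [ 0.55  -0.238  0.   ]
jar 0.59 px 366 216 [ 0.769 -0.006  0.   ]
wrist [0.11  0.67  0.375] [ 0.27 -0.07 -0.96]
1.8
```

View pics/scene0.png

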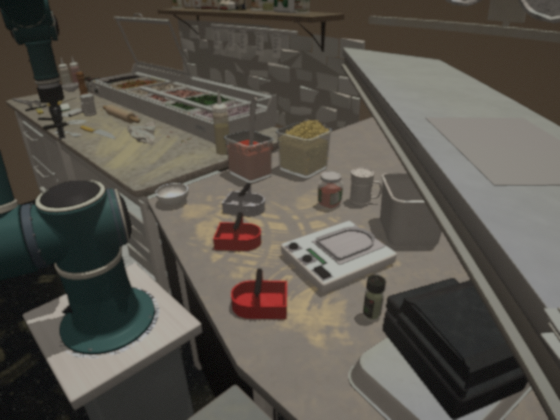

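```bash
python3 -c "
import cv2;im=cv2.imread('pics/side0.png');cv2.imwrite('pics/side_crop.png',cv2.resize(im[130:330,130:396],(798,600),interpolation=cv2.INTER_CUBIC))"
```

```text
(no output)
```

View pics/side_crop.png

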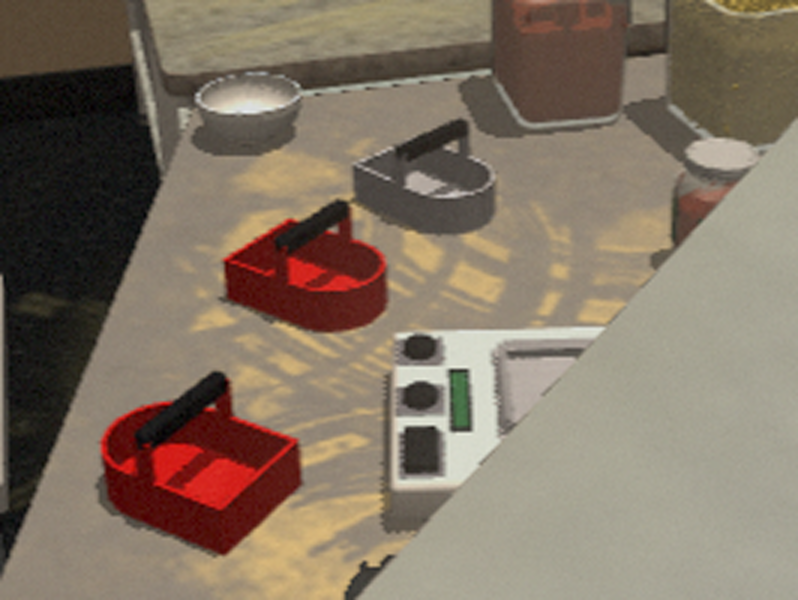

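Three pans: red at scene px (238,235) and (260,300), steel-grey at (242,205). The steel one is the weigh_pan (grey, nose towards right-front at side px ~(291,206)); the crop confirms it. A slanted panel on the right side blocks the cameras, so I check its place before moving.

```bash
cat > b.py <<'E'
from h import *
for c in ['scene','side']:
    ci=eyes.camera_info(c); f=np.load(c+'.npz'); d=f['d']
    v,u=np.mgrid[0:420,0:560]; P=world(ci,u,v,d); P[d==0]=np.nan
    pts=[(380,80),(450,80),(450,150),(520,150),(550,250),(480,230),(420,130),(350,55),(410,210),(450,340),(330,190),(250,155),(300,150)] if c=='scene' else [(300,320),(390,320),(390,180),(340,250),(270,320),(450,250),(450,100),(520,100)]
    for p in pts: print(c,p,np.round(P[p[1],p[0]],3))
    # occupancy above 0.12 in the region of work
    m=(P[...,0]>.3)&(P[...,0]<1.0)&(np.abs(P[...,1])<.6)&(P[...,2]>.13)&(P[...,2]<1.2)
    H,xe,ye=np.histogram2d(P[m][:,0],P[m][:,1],bins=[np.arange(.3,1.01,.1),np.arange(-.6,.61,.1)])
    print(H.astype(int))
E
python3 b.py
```

```text
scene (380, 80) [1.192 0.11  0.329]
scene (450, 80) [ 1.388 -0.076  0.329]
scene (450, 150) [ 0.688 -0.413  0.329]
scene (520, 150) [ 0.796 -0.529  0.333]
scene (550, 250) [ 0.424 -0.697  0.329]
scene (480, 230) [ 0.43  -0.593  0.314]
scene (420, 130) [ 0.766 -0.295  0.329]
scene (350, 55) [1.571 0.541 0.331]
scene (410, 210) [ 0.73  -0.32   0.121]
scene (450, 340) [ 0.305 -0.631  0.19 ]
scene (330, 190) [ 0.741 -0.035  0.075]
scene (250, 155) [0.696 0.301 0.113]
scene (300, 150) [0.856 0.205 0.113]
[[2057  138    0    0    0    0    0    0    0    0    0    0]
 [2761    1    0    0    0    0    0    0    0    0    0    0]
 [1760 1296    0    0    0    0    0    0    0    0    0    0]
 [1085 1146  853    0    0    0    0    0   20   97   33    0]
 [ 775  671  948  741   16    0    0    0  119  240  108  452]
 [ 606  562  460  594  518    0    0  111  280  140   23    0]
 [ 361  440  356  326  390  314    0  199  287   87    0    0]]
side (300, 320) [nan nan nan]
side (390, 320) [ 0.455 -0.739  0.331]
side (390, 180) [ 0.6   -0.436  0.331]
side (340, 250) [ 0.453 -0.602  0.33 ]
side (270, 320) [ 0.337 -0.705  0.33 ]
side (450, 250) [ 0.583 -0.641  0.331]
side (450, 100) [ 1.79   1.229 -0.125]
side (520, 100) [ 1.077 -0.127  0.329]
[[  95   11    0    0    0    0    0    0    0    0    0    0]
 [ 854    0    0    0    0    0    0    0    0    0    0    0]
 [2599  547    0    0    0    0    0    0    0    0    0    0]
 [2412 1635  364    0    0    0    0    0   30   74   24    0]
 [2135 1576 1125  254    0    0    0    0  207  345  138  616]
 [ 464 1351 1095  777  181    0    0  188  332  172   47    0]
 [   0  189  802  775  600  135    0  435  427   82    0    0]]
```

```bash
cat > c.py <<'E'
from h import *
Q=[]
for c in ['scene','side']:
    ci=eyes.camera_info(c); f=np.load(c+'.npz'); d=f['d']
    v,u=np.mgrid[0:420,0:560]; P=world(ci,u,v,d)[d>0]; Q.append(P)
P=np.concatenate(Q)
m=(P[:,0]>.2)&(P[:,0]<1.1)&(P[:,1]<.1)&(P[:,2]>.3)&(P[:,2]<.345); S=P[m]
for x in np.arange(.3,1.05,.1):
    s=S[np.abs(S[:,0]-x)<.02]; print('shelf edge x',round(x,2),np.round(np.percentile(s[:,1],99),3) if len(s) else None)
m=(P[:,0]>.5)&(P[:,0]<1.0)&(P[:,1]>.1)&(P[:,1]<.45)&(P[:,2]>.09)
print('back obj',np.round(np.percentile(P[m],[0.5,50,99.5],axis=0),3))
s=status.state(); print(R.from_quat(s['ee_rot']).as_matrix().round(2)); ci=eyes.camera_info('wrist'); print(ci['fx'],ci['k1'])
T=R.from_quat(s['ee_rot']).as_matrix(); print('cam in tool',(T.T@(np.array(ci['position'])-s['ee_pos'])).round(3),(T.T@R.from_quat(ci['orientation']).as_matrix()).round(2))
for nm,p,a in [('pan',[.56,.165,.07],-.96),('pocket',[.57,-.235,.116],-.31),('key',[.475,-.135,.06],-.31),('tare',[.435,-.26,.06],-.31)]:
    for k in (0,np.pi,np.pi/2,-np.pi/2):
        j=bot.ik(p,down(a+k)); print(nm,round(k,2),None if j is None else np.round(j,2))
E
python3 c.py
```

```text
shelf edge x 0.3 -0.704
shelf edge x 0.4 -0.612
shelf edge x 0.5 -0.518
shelf edge x 0.6 -0.42
shelf edge x 0.7 -0.319
shelf edge x 0.8 -0.217
shelf edge x 0.9 -0.117
shelf edge x 1.0 -0.021
back obj [[0.681 0.169 0.091]
 [0.852 0.286 0.139]
 [0.997 0.449 0.299]]
[[-0.96  0.26 -0.  ]
 [ 0.26  0.96 -0.  ]
 [ 0.   -0.   -1.  ]]
295.0277351378192 -0.05117956617369874
cam in tool [ 0.07   0.    -0.124] [[ 0.   -0.96 -0.28]
 [ 1.    0.    0.  ]
 [-0.   -0.28  0.96]]
pan 0 [ 0.24  0.27  1.96 -0.    0.91  1.2 ]
pan 3.14 [ 0.24  0.27  1.96 -0.    0.91 -1.94]
pan 1.57 [ 0.24  0.27  1.96 -0.    0.91 -0.37]
pan -1.57 None
pocket 0 [-0.43  0.27  1.86 -0.    1.01 -0.12]
pocket 3.14 None
pocket 1.57 [-0.43  0.27  1.86 -0.    1.01 -1.69]
pocket -1.57 [-0.43  0.27  1.86 -0.    1.01  1.45]
key 0 [-0.33  0.13  2.15 -0.    0.86 -0.02]
key 3.14 None
key 1.57 [-0.33  0.13  2.15 -0.    0.86 -1.59]
key -1.57 [-0.33  0.13  2.15 -0.    0.86  1.55]
tare 0 [-0.59  0.15  2.13 -0.    0.86 -0.28]
tare 3.14 None
tare 1.57 [-0.59  0.15  2.13 -0.    0.86 -1.85]
tare -1.57 [-0.59  0.15  2.13 -0.    0.86  1.29]
```

```bash
cat > d.py <<'E'
from h import *
def view(tag,p,yaw,names):
    bot.goto(p,down(yaw)); bot.wait(.3)
    ci=eyes.camera_info('wrist'); im,d=eyes.get_image('wrist'); np.savez(tag+'.npz',im=im,d=d,pos=ci['position'],ori=ci['orientation'])
    cv2.imwrite(f'pics/{tag}.png',im[...,::-1])
    for n,z in names:
        for r in eyes.place_of('wrist',n)[:2]:
            v,u=r['centre'][0]*420,r['centre'][1]*560
            print(tag,n,round(r['conf'],2),'px',int(u),int(v),np.round(onz(ci,u,v,z),4))
bot.goto([.25,.5,.33],down(1.0))
view('wpan',[.52,.12,.33],-.96,[('weigh_pan',0),('pan_handle',.078),('pan_nose',0)])
view('wscale',[.53,-.17,.30],-.31,[('scale',0),('pocket',.044),('power_key_top',.049),('unit_key_top',.049),('tare_key_top',.049)])
print(status.state()['time_s'])
E
python3 d.py
```

```text
wpan weigh_pan 0.62 px 270 126 [0.5619 0.1717 0.    ]
wpan weigh_pan 0.47 px 352 364 [ 0.2872 -0.2084  0.    ]
wpan pan_handle 0.89 px 291 270 [0.4196 0.0342 0.078 ]
wpan pan_handle 0.71 px 266 132 [0.5563 0.1708 0.078 ]
wpan pan_nose 0.87 px 327 244 [ 0.46   -0.0125  0.    ]
wpan pan_nose 0.74 px 311 130 [0.5925 0.1187 0.    ]
wscale scale 0.89 px 308 201 [ 0.5541 -0.2225  0.    ]
wscale pocket 0.92 px 331 208 [ 0.5815 -0.2291  0.044 ]
wscale power_key_top 0.61 px 227 168 [ 0.468  -0.1351  0.049 ]
wscale unit_key_top 0.69 px 238 219 [ 0.4579 -0.2041  0.049 ]
wscale tare_key_top 0.85 px 237 261 [ 0.4344 -0.2629  0.049 ]
6.4917
```

```bash
python3 -c "
import cv2,numpy as np
a=cv2.imread('pics/wpan.png');b=cv2.imread('pics/wscale.png')
cv2.imwrite('pics/both.png',cv2.resize(np.vstack([a,b]),(400,600),interpolation=cv2.INTER_AREA))"
```

```text
(no output)
```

View pics/both.png

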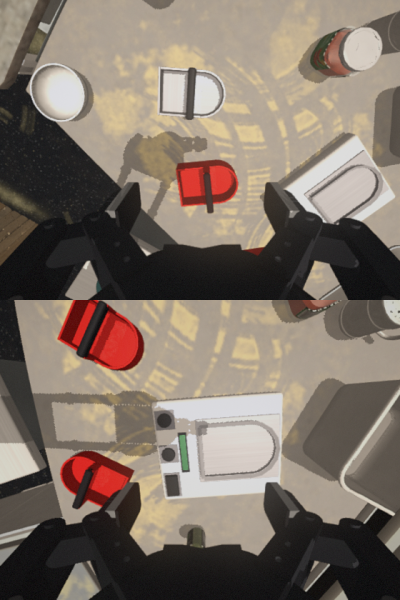

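```bash
cat > e.py <<'E'
from h import *
from scipy.optimize import least_squares
def load(t):
    f=np.load(t+'.npz'); ci=dict(eyes.camera_info('wrist')); ci['position']=f['pos']; ci['orientation']=f['ori']
    v,u=np.mgrid[0:420,0:560]; return ci,f['im'],f['d'],world(ci,u,v,f['d']),u,v
ci,im,d,P,u,v=load('wpan')
near=(np.hypot(P[...,0]-.56,P[...,1]-.168)<.1)&(d>0)
fl=near&(P[...,2]<.01); print('table z',np.median(P[fl][:,2]).round(4))
h=near&(P[...,2]>.066); Hh=P[h]; print('handle z',np.percentile(Hh[:,2],[5,50,95]).round(4),h.sum())
# handle by colour, back-projected to top z .078
g=im.max(-1); m=(np.hypot(*(np.moveaxis(onz(ci,u,v,.078)[...,:2]-[.556,.171],-1,0)))<.07)&(P[...,2]>.06)
pts=Hh[:,:2]; r=cv2.minAreaRect(pts.astype(np.float32)); print('handle rect depth',np.round(r[0],4),np.round(r[1],4),r[2], 'mean',pts.mean(0).round(4))
w,V=np.linalg.eigh(np.cov(pts.T)); print('handle dir deg',np.degrees(np.arctan2(V[1,1],V[0,1])))
b=near&(P[...,2]>.02)&(P[...,2]<.055); q=P[b][:,:2]; r=cv2.minAreaRect(q.astype(np.float32)); print('rim rect',np.round(r[0],4),np.round(r[1],4),r[2])
# D-shape fit of the rim: distance of rim points to D outline
def dd(p,x0,x1,hw,rad):
    x,y=p[:,0],np.abs(p[:,1]); 
    arc=np.hypot(x-x1,y)-rad; st=np.maximum(y-hw,x0-x); ins=np.where(x>x1,arc,st); return ins
def fit(q,x0,a0,prm):
    f=lambda t: dd((q-t[:2])@np.array([[np.cos(t[2]),-np.sin(t[2])],[np.sin(t[2]),np.cos(t[2])]]),*prm)
    s=least_squares(f,[*x0,a0],loss='soft_l1',f_scale=.002,x_scale=[.01,.01,.1]); return s.x,np.median(np.abs(f(s.x))),len(q)
z=P[...,2]; b=near&(z>.034)&(z<.046); print('pan D fit',fit(P[b][:,:2],[.56,.17],-.9,(-.0645,.02,.0445,.0445)))
ci,im,d,P,u,v=load('wscale'); z=P[...,2]
nr=(np.hypot(P[...,0]-.555,P[...,1]-.225)<9)&(np.hypot(P[...,0]-.555,P[...,1]+.225)<.17)
print('table',np.median(z[nr&(z<.02)]).round(4))
t=nr&(z>.034)&(z<.07); print('z hist',np.histogram(z[t],np.arange(.034,.07,.003)))
mk=(t).astype(np.uint8); n,l,s,c=cv2.connectedComponentsWithStats(mk); k=1+s[1:,4].argmax(); hull=np.argwhere(l==k)
r=cv2.minAreaRect(onz(ci,hull[:,1],hull[:,0],.04)[:,:2].astype(np.float32)); print('top rect (z=.04)',np.round(r[0],4),np.round(r[1],4),r[2])
fz=nr&(z>.052)&(z<.062); print('fence fit',fit(P[fz][:,:2],[.58,-.23],-.31,(-.0685,.02,.0485,.0485)))
for nm,c0 in [('power',(.468,-.135)),('unit',(.458,-.204)),('tare',(.434,-.263))]:
    G=onz(ci,u,v,.049)[...,:2]; m=(np.abs(G-c0).max(-1)<.035)&(im.max(-1)<60)
    n,l,s,c=cv2.connectedComponentsWithStats(m.astype(np.uint8)); k=1+s[1:,4].argmax(); q=G[l==k]; r=cv2.minAreaRect(q.astype(np.float32)); print(nm,np.round(q.mean(0),4),np.round(r[1],4),r[2],'z',np.median(z[l==k]).round(4))
E
python3 e.py
```

```text
table z 0.0012
handle z [0.3428 0.3939 0.412 ] 51184
handle rect depth [0.5408 0.1298] [0.127  0.1284] 6.398375511169434 mean [0.528  0.1297]
handle dir deg 125.80500934806629
rim rect [0.5569 0.1709] [0.0899 0.1296] 30.828834533691406
pan D fit (array([ 0.55702594,  0.17057642, -1.03289469]), np.float64(0.0020957954194879558), 914)
table 0.0006
z hist (array([ 220, 3631, 8928, 7737,  683,  916,  805,  955,   82,   16,   20,
         19]), array([0.034, 0.037, 0.04 , 0.043, 0.046, 0.049, 0.052, 0.055, 0.058,
       0.061, 0.064, 0.067, 0.07 ]))
top rect (z=.04) [ 0.5491 -0.2207] [0.1987 0.2369] 76.609130859375
fence fit (array([ 0.58448766, -0.23032421, -0.23040477]), np.float64(0.002495183541630315), 1845)
power [ 0.47   -0.1359] [0.0242 0.0231] 43.227691650390625 z 0.0494
unit [ 0.4586 -0.1877] [0.    0.008] 72.3466796875 z 0.0482
tare [ 0.4379 -0.2389] [0.0032 0.0013] 10.260658264160156 z 0.046
```

Bottom picture: scale with power key at ~(227,168), tare (240,258); top picture: steel pan at (270,126), nose right. The fits agree with the given sizes (130x90, 240x200). Pressing power now.

```bash
cat > f.py <<'E'
from h import *
fingers.grab(20)
q=down(-.232)
bot.goto([.4695,-.1355,.12],q)
bot.movel([.4695,-.1355,.074],v=.08)
print('hit',bot.movel([.4695,-.1355,.059],v=.02,threshold=10)); bot.wait(.15)
s=status.state(); print(s['ee_pos'],s['wrist_force'],s['time_s'])
bot.movel([.4695,-.1355,.16],v=.15); fingers.open_gripper()
q=down(-1.033)
p=[.557,.1707]
bot.goto([*p,.20],q)
ci=eyes.camera_info('wrist'); im,d=eyes.get_image('wrist'); np.savez('wpan2.npz',im=im,d=d,pos=ci['position'],ori=ci['orientation'])
cv2.imwrite('pics/wpan2.png',im[...,::-1])
for n,z in [('weigh_pan',0),('pan_handle',.078),('pan_nose',0)]:
    for r in eyes.place_of('wrist',n)[:2]:
        v,u=r['centre'][0]*420,r['centre'][1]*560; print(n,round(r['conf'],2),int(u),int(v),np.round(onz(ci,u,v,z),4))
print(status.state()['time_s'])
E
python3 f.py
```

```text
hit True
[ 0.470028   -0.13565301  0.06298515] [-0.89601334  1.16633629  6.72137653] 9.525
weigh_pan 0.91 313 328 [0.4146 0.0381 0.    ]
weigh_pan 0.7 285 184 [0.5614 0.1691 0.    ]
pan_handle 0.86 281 206 [0.5565 0.1714 0.078 ]
pan_handle 0.19 490 408 [ 0.4714 -0.162   0.078 ]
pan_nose 0.7 339 184 [0.5921 0.1169 0.    ]
pan_nose 0.61 367 319 [ 0.4622 -0.0148  0.    ]
12.5667
```

View pics/wpan2.png

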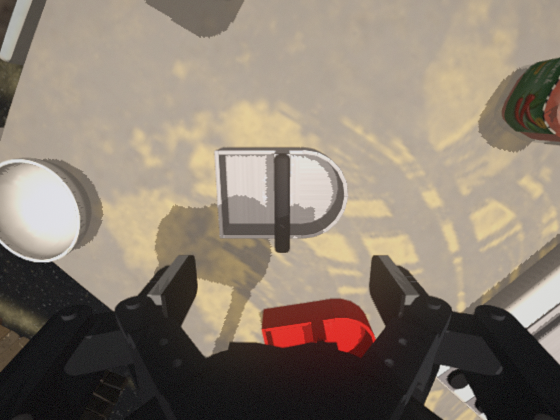

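The steel pan lies with its handle at column 281, rows 152–250, square to the jaws; the red one is clear of the fingers. Grasping.

```bash
cat > g.py <<'E'
from h import *
from e2 import *
ci,im,d,P,u,v=load('wpan2'); z=P[...,2]
near=(np.hypot(P[...,0]-.557,P[...,1]-.1707)<.1)&(d>0)
b=near&(z>.034)&(z<.046); x,res,n=fit(P[b][:,:2],[.557,.1707],-1.033,(-.0645,.02,.0445,.0445)); print('pan',x.round(4),res,n)
if np.hypot(x[0]-.557,x[1]-.1707)>.006 or abs(x[2]+1.033)>.05: raise SystemExit('disagree')
p=x[:2]; q=down(x[2])
bot.goto([*p,.17],q); bot.movel([*p,.071],v=.1); fingers.grab(45)
s=status.state(); print('grip',s['grip_width'],s['grasp_force'],s['wrist_force'])
bot.movel([*p,.20],v=.1); s=status.state(); print('lift',s['grip_width'],s['grasp_force'],s['wrist_force'])
yw=-.232; ex=np.array([np.cos(yw),np.sin(yw)]); ey=np.array([-ex[1],ex[0]])
t=np.array([.5845,-.2303])-.14*ex-.02*ey
bot.goto([*t,.25],down(yw)); bot.wait(.3)
ci=eyes.camera_info('wrist'); im,d=eyes.get_image('wrist'); np.savez('whold.npz',im=im,d=d,pos=ci['position'],ori=ci['orientation'])
cv2.imwrite('pics/whold.png',im[...,::-1]); s=status.state(); print(s['ee_pos'],s['grip_width'],s['wrist_force'],s['time_s'])
E
sed -n '/^from scipy/,/^    v,u=/p' e.py > /tmp/x; (echo "from h import *"; cat /tmp/x; sed -n '/^def dd/,/^    s=least/p' e.py) > e2.py; python3 g.py
```

```text
pan [ 0.5574  0.1713 -1.0379] 0.0019793186766561 1719
grip 0.15583723105520197 44.58282172679901 [-0.29420702 -0.44349437  1.1584328 ]
lift 0.15624657255551902 43.85409593582153 [ 0.32428389  0.65408116 -3.21692472]
[ 0.44391575 -0.21716521  0.24990115] 0.15635997107450228 [-0.06434484  0.2176632  -3.29681414] 17.9083
```

View pics/whold.png

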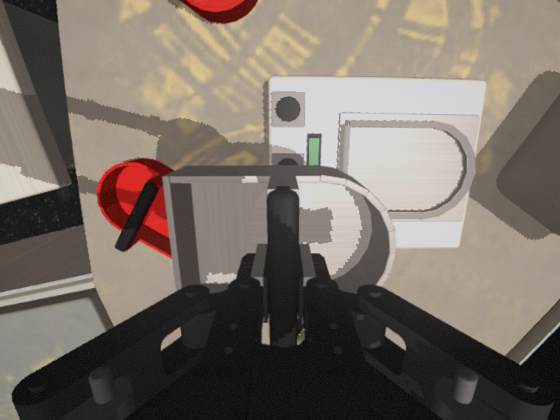

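```bash
cat > k.py <<'E'
from h import *
from e2 import *
def loc(q,t): return (q-t[:2])@np.array([[np.cos(t[2]),-np.sin(t[2])],[np.sin(t[2]),np.cos(t[2])]])
def sd(p):  # signed distance to the unit pan D (r=.045): rectangle+arc, rounded outside
    x,y=p[:,0],np.abs(p[:,1]); return np.where(x>.02,np.hypot(x-.02,y)-.045,np.maximum(y-.045,-.065-x))
def fit4(q,x0,o):
    f=lambda t: sd(loc(q,t))-t[3]
    s=least_squares(f,[*x0,o],loss='soft_l1',f_scale=.001,x_scale=[.01,.01,.1,.01]); r=f(s.x); return s.x.round(4),np.median(np.abs(r)).round(5),len(q)
for tag in ['wscale','whold']:
    ci,im,d,P,u,v=load(tag); z=P[...,2]
    a=np.array([.5845,-.2303,-.231]); D=np.abs(sd(loc(P[...,:2].reshape(-1,2),a)).reshape(z.shape))<.018
    for lo,hi in [(.049,.062),(.052,.060),(.054,.062)]:
        m=D&(z>lo)&(z<hi)&(d>0); print(tag,'fence',lo,fit4(P[m][:,:2],a,.004))
    ex=np.array([np.cos(-.231),np.sin(-.231)])
    # body: top-plane white pixels -> rect
    G=onz(ci,u,v,.04)[...,:2]; c=np.array([.549,-.2207]); L=loc(G.reshape(-1,2),[*c,-.231]).reshape(G.shape)
    m=(z>.034)&(z<.047)&(np.abs(L[...,0])<.13)&(np.abs(L[...,1])<.11); 
    xs,ys=L[m].T
    # edge lines: per-row extreme
    def edge(s,t,sg,lo,hi):
        B=np.arange(lo,hi,.004); e=[]; 
        for b in B:
            k=np.abs(t-b)<.002
            if k.sum()>5: e.append((b,sg*np.max(sg*s[k])))
        e=np.array(e); pf=np.polyfit(*e.T,1); r=e[:,1]-np.polyval(pf,e[:,0]); g=np.abs(r)<.003; pf=np.polyfit(*e[g].T,1); return pf.round(4),np.abs(r).mean().round(4)
    print(' +x edge',edge(xs,ys,1,-.07,.09),'+y edge',edge(ys,xs,1,-.1,.11),'-x edge',edge(xs,ys,-1,0.03,.09))
    if tag=='wscale': print(' -y edge',edge(ys,xs,-1,-.1,.11))
s=[.4439,-.2172,-.232]
rim=(z>.205)&(z<.235)&(d>0); D=np.abs(sd(loc(P[...,:2].reshape(-1,2),s)).reshape(z.shape))<.012; m=rim&D
print('rim z',np.percentile(z[m],[10,50,90]).round(4)); print('pan in hand',fit4(P[m][:,:2],s,0))
zt=.22+.0; m2=m&(z>np.percentile(z[m],60)); print('pan in hand hi',fit4(P[m2][:,:2],s,0))
E
python3 k.py
```

```text
wscale fence 0.049 (array([ 0.5837, -0.2296, -0.2328,  0.0056]), np.float64(0.00179), 1987)
wscale fence 0.052 (array([ 0.5838, -0.2299, -0.2336,  0.0059]), np.float64(0.00164), 1784)
wscale fence 0.054 (array([ 0.5838, -0.2299, -0.2321,  0.0068]), np.float64(0.00119), 1279)
 +x edge (array([0.0042, 0.1178]), np.float64(0.0004)) +y edge (array([-0.0053,  0.0986]), np.float64(0.0004)) -x edge (array([ 0.0198, -0.1181]), np.float64(0.0005))
 -y edge (array([ 0.0021, -0.0982]), np.float64(0.0041))
whold fence 0.049 (array([ 0.5832, -0.2301, -0.2272,  0.0052]), np.float64(0.00185), 2391)
whold fence 0.052 (array([ 0.5834, -0.2303, -0.2272,  0.0056]), np.float64(0.00164), 2131)
whold fence 0.054 (array([ 0.5834, -0.2304, -0.2252,  0.0064]), np.float64(0.00119), 1579)
 +x edge (array([0.0099, 0.1175]), np.float64(0.0048)) +y edge (array([-0.0043,  0.0973]), np.float64(0.0003)) -x edge (array([ 0.005 , -0.1189]), np.float64(0.0001))
rim z [0.2081 0.2185 0.2198]
pan in hand (array([ 0.445 , -0.2166, -0.2307, -0.003 ]), np.float64(0.00087), 5289)
pan in hand hi (array([ 0.4444, -0.2177, -0.2241, -0.0023]), np.float64(0.00102), 2116)
```

```bash
cat > l.py <<'E'
from h import *
t=np.array([.5831,-.2301]); q=down(-.232)
bot.goto([*t,.21],q); bot.movel([*t,.135],v=.08); bot.wait(.2)
print('hit',bot.movel([*t,.1135],v=.015,threshold=5))
s=status.state(); print(s['ee_pos'],s['wrist_force'],s['ft_torque'],s['time_s'])
ci=eyes.camera_info('wrist'); im,d=eyes.get_image('wrist'); np.savez('wput.npz',im=im,d=d,pos=ci['position'],ori=ci['orientation'])
cv2.imwrite('pics/wput.png',im[...,::-1])
E
python3 l.py
```

```text
hit True
[ 0.58305258 -0.23008134  0.11521675] [ 0.12323943 -1.32186475  5.9810217 ] [-0.02121028 -0.01964272 -0.03225475] 21.0417
```

View pics/wput.png

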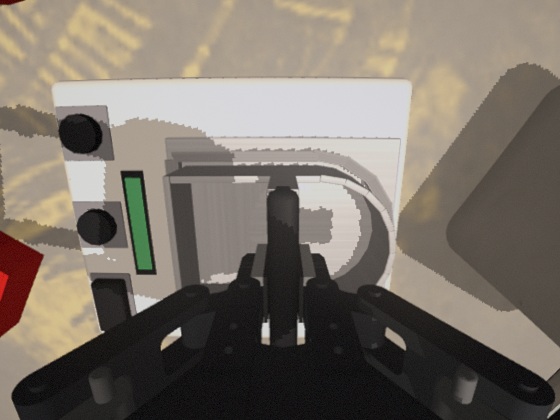

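Contact came at TCP z 0.1152, the height of a seated pan, with almost no moment. In the picture the pan lies within the fence, square. Releasing and checking.

```bash
cat > m.py <<'E'
from h import *
from k import fit4,loc,sd
t=np.array([.5831,-.2301])
fingers.open_gripper(); bot.wait(.2); bot.movel([*t,.21],v=.12)
yw=-.232; ey=np.array([-np.sin(yw),np.cos(yw)])
bot.movel([*(t+.03*ey-[.03,0]),.25],v=.2); bot.wait(.4)
ci=eyes.camera_info('wrist'); im,d=eyes.get_image('wrist'); cv2.imwrite('pics/seated.png',im[...,::-1])
v,u=np.mgrid[0:420,0:560]; P=world(ci,u,v,d); z=P[...,2]; a=[.5835,-.2301,-.232]
L=loc(P[...,:2].reshape(-1,2),a).reshape(420,560,2); S=sd(L.reshape(-1,2)).reshape(z.shape)
m=(np.abs(S)<.006)&(z>.074)&(z<.095)&(d>0); print('rim',fit4(P[m][:,:2],a,0))
pts=P[m]; hi=pts[:,2]>.079; A=np.c_[L[m][hi],np.ones(hi.sum())]; print('rim plane tilt,z',np.linalg.lstsq(A,pts[hi,2],rcond=None)[0].round(4))
h=(np.abs(L[...,0])<.02)&(np.abs(L[...,1])<.05)&(z>.112)&(z<.135); print('handle z',np.percentile(z[h],[5,50,95]).round(4))
m=(np.abs(L[...,0])<.055)&(np.abs(L[...,1])<.04)&(z<.06); A=np.c_[L[m],np.ones(m.sum())]; print('floor plane',np.linalg.lstsq(A,z[m],rcond=None)[0].round(4))
for n,zz in [('power_key_top',.049),('tare_key_top',.049),('unit_key_top',.049)]:
    for r in eyes.place_of('wrist',n)[:1]: print(n,r['conf'],np.round(onz(ci,r['centre'][1]*560,r['centre'][0]*420,zz),4))
print(status.state()['time_s'])
E
python3 m.py | tail -8
```

```text
rim (array([ 0.5835, -0.2302, -0.228 , -0.0022]), np.float64(0.00103), 2094)
rim plane tilt,z [-0.0012  0.0097  0.0839]
handle z [0.1177 0.1219 0.1234]
floor plane [ 0.0058 -0.0048  0.0486]
power_key_top 0.87 [ 0.4662 -0.1369  0.049 ]
tare_key_top 0.88 [ 0.4368 -0.2656  0.049 ]
unit_key_top 0.76 [ 0.4545 -0.1984  0.049 ]
23.9667
```

View pics/seated.png

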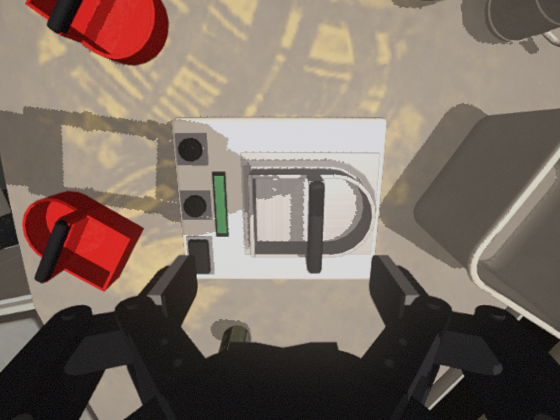

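The picture shows the pan square in the pocket, nose at the round end; rim 0.084 and handle top 0.122 match a seated pan. Pressing tare at (0.438, -0.262).

```bash
cat > n.py <<'E'
from h import *
p=[.438,-.262]
bot.goto([*p,.20],down(-.232)); fingers.grab(20)
bot.movel([*p,.074],v=.1)
print('hit',bot.movel([*p,.059],v=.02,threshold=10)); bot.wait(.15)
s=status.state(); print(s['ee_pos'],s['wrist_force'],s['time_s'])
bot.movel([*p,.20],v=.12)
bot.goto([.50,-.15,.28],down(-.232)); bot.wait(.5)
ci=eyes.camera_info('wrist'); im,d=eyes.get_image('wrist'); cv2.imwrite('pics/end.png',im[...,::-1])
s=status.state(); print(s['wrist_force'],s['time_s'])
E
python3 n.py
```

```text
hit True
[ 0.43837718 -0.26223859  0.06303779] [-0.90291139  0.34626784  6.04284059] 27.5167
[-0.15547755 -0.06357602  0.18888269] 30.0167
```

View pics/end.png

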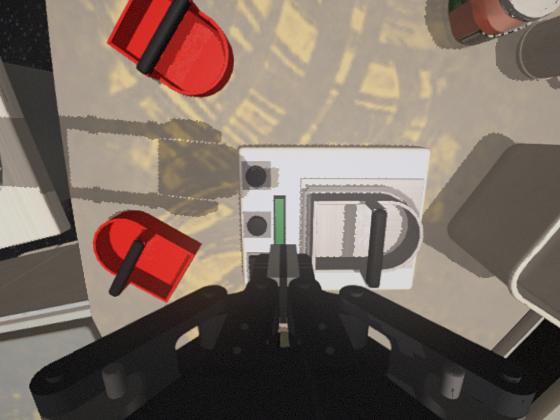

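The key bottomed out (tip at 0.044), and the pan is still seated at about (365,235) in the picture; handing in.

```bash
python3 -c "
from cell import bot
print(bot.hand_in())"
```

```text
the job is handed in; nothing more can be done
None
```

I pressed the power key fully, seated the steel pan nose-first in the pocket and let go, then pressed and released the tare key; the job was handed in at about 30 s of the 56 s allowed, and the hand-in call did not return a verdict.

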